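# Lock the planing stop into the jig

### The job

Fit the red planing stop into the long slot in the planing jig's steel plate: with its bar lengthwise to the slot, lower it until its collar sits on the plate, then turn it a quarter turn either way so that its bar stands square across the slot and its T-foot is locked underneath, and let go of it. Leave the blue stop and the pine board where they are.

Things in the scene. Friction and masses are not known exactly. Their poses are not given: they have to be found in the camera images.
- red_stop_grip (a point): Centre of the red bar of the loose red stop (0.2 to 0.45 kg), half-way up, on its axis. Bar 64 (x) x 24 (y) x 44 mm high; grip it across the 24 mm. It stands on a steel collar, 60 mm across, 6 thick, whose underside is 28 mm below this point. At the start the foot hangs in the 66 x 30 mm slot of a fixed wooden holder 100 x 70 x 45 mm, collar on the holder's top; it lifts straight out.
- red_stop_foot (a point): Middle of the red stop's T-foot, on the stop's axis, 53 mm below the bar's centre: a steel bar 50 (x) x 14 (y) x 12 mm high, parallel to the red bar, on a round shank 16 mm thick and 19 mm long below the collar. The foot's bottom is 31 mm below the collar's underside.
- slot (a point): Centre of the slot's mouth, in the top (z = 54 mm) of the fixed steel plate, 130 x 130 x 10 mm, at one end of the jig. The slot goes through the plate, 66 mm along this x, 30 mm along this y. The hollow below is 34 mm deep, 94 mm in y, 104 mm in x: with the collar down on the plate the foot turns freely either way. The level deck runs on to x = 250 mm, with a fence 22 mm high on its -y side.
- blue_stop_grip (a point): Centre of the bar of the loose blue stop, a bystander with a bar and collar like the red one's (same sizes and point) but a plain round foot. It stands in a second holder like the first; the two holders swap places and are at least 110 mm apart, centre to centre.
- board_mid (a point): Middle of the loose pine board, a bystander, 58 (x) x 150 (y) x 35 mm high, lying lengthwise on the jig's deck beside the fence, its near end about 90 mm from the middle of the slot.
Mind the look-alikes: they are no part of the job. What is shaped like the part that bears red_stop_grip but green or orange is not meant.

How it is judged:
By the outcome, as a careful person would: the job done as asked, in the order asked, and still so for the second after the job is handed in, with the robot touching nothing.
It also fails if it takes over 42 s, if anything falls off the work surface, if the arm or the gripper's body presses on something with over 40 N, if the wrist force passes 120 N, or if a joint passes its speed limit or range.

### The arm

A 6-joint arm with a two-finger parallel gripper is mounted at the origin on the work surface; the furniture and walls round the work are solid. World frame = base frame: x ahead of the robot, y to its left, z up, the work surface at z = 0. Lengths are in m, angles in rad, forces in N, time in s.
With the tool pointing down it reaches from about 0.35 to 0.925 m from the base axis. Payload 6.4 kg.
Tool frame: the origin (TCP) lies midway between the tips of the shut fingers; the grasp point (between the pads) lies 19 mm behind it; z points along the fingers, y is the line along which they close (so a half turn about z gives the same grasp; the last joint's range is limited). The gripper opens to 94 mm and grips with 3 to 60 N. Pads are 16 mm wide; open, the fingers measure 119 mm over their backs; the gripper's body (75 mm by 177 mm) begins 78 mm behind the grasp point.
Start: joints at [-1.446, 0.245, 1.558, -0, 1.339, -0.174], TCP at [0.191, -0.621, 0.169] pointing down, gripper open.
Joint ranges: [-3.13, 3.13], [-1.02, 2.26], [0.13, 2.54], [-0.95, 4.09], [0.21, 2.88], [-2.74, 2.74]. Speed limits (rad/s): [2.57, 2.57, 3.14, 3.14, 3.14, 3.14].

### API

Orientations are given as a 3x3 rotation matrix whose columns are the frame's x, y, z axes.
In Python, from plant import r gives the robot as it stands.
- The arm moves only by the tool move_arm, never from a script. Its argument "increments" is a list of rows, each an object with "jaw": the gripper command: -1 is shut, 1 is fully open, values between are in proportion; "translation": the shift along the tool's x, y, z in units of 0.4 m (1.0 is 0.4 m), a list of three; "yaw": the turn about the tool's z in units of 60 degrees (1.0 is 60 degrees). In form: [{"jaw": jaw, "translation": [dx, dy, dz], "yaw": yaw}, ...]. A call has 1 to 12 rows; each row is the pose to reach, as a shift and turn from the pose commanded when the call began, along the tool's axes at that moment; what a row does not reach only later rows make up. A row lasts 1/10 s, in which the tool goes at most 50 mm and 8.59 degrees, less where a joint would pass 70% of its speed; a pose out of reach is approached as far as the arm can. A call with a number of a shift or a turn outside -1 to 1 is refused whole. A call with a gripper value outside its range is refused whole. The fingers move at their own pace and stop on an object; "squeeze" is the grip in N (left out, the last holds). Time passes only in rows, so rows that repeat a pose let the fingers close. It gives the time, the measured TCP pose, the force, the opening and the grip force at its end, in the units of the state.
- r.observe(): the state, without advancing time (a new reading comes with each control period).
- r.read_camera(name): name is "scene" or "top" or "wrist"; returns a dict with "frame" (480x640x3 uint8, red, green, blue), "camera_matrix" (3x3 intrinsics, pixels), "dist" ([k1, k2, p1, p2, k3] as OpenCV has them; the pictures are not rectified), "extrinsics" (4x4, takes a point from world to camera coordinates). Camera axes: x right, y down, z forward; pixel columns grow to the right and rows downward; lengths in m; the calibration is good to about 2 mm. A picture is of the moment at which its call begins. There is no depth.
- r.hand_in(): hands the job in; it is judged then, once.
The state is a dict: "clock": time; "q": joint angles; "joint_vel": joint speeds; "joint_efforts": joint torques, N m; "position": TCP position; "orientation": TCP orientation; "force": force on the tool from outside, world axes, zero at the start; "wrist_torque": the same for the moment, N m; "gripper_width": finger opening in m; "finger_force": force on a finger pad.
Only numpy, scipy, OpenCV 4.12 (cv2) and the standard library are available. Lean on these libraries where they do the work, as an engineer would, in place of code of your own. Each camera call takes 0.05 s, during which the arm holds its last target. There are 200 camera calls.

## Working session

There is one attempt and no reset: what is moved stays moved. The work goes in short steps, Python scripts to look and compute and a tool call to move; the robot and the scene stay as the last step left them, time stands still between calls to the robot, and variables do not carry over. Pictures are saved under pics/ and viewed, at most 10 in all, crops included, and the job is handed in when it is done.

Besides the shell and the picture viewer there is one more tool, called in YAML: its name, and indented under it one key for each argument. move_arm: Moves the arm, as the interface text tells. Shifts and turns lie within -1 to 1; 1 stands for 0.4 m of shift or 60 degrees of turn. Its arguments: {"type":"object","properties":{"increments":{"type":"array"},"squeeze":{"type":"number"}},"required":["increments"]}

```bash
mkdir -p pics
python3 - <<'E'
from plant import r
import cv2,pickle
d={}
for n in("scene","top","wrist"):
    c=r.read_camera(n); d[n]=c; print(n,c["camera_matrix"].tolist(),c["dist"],c["extrinsics"].round(3).tolist())
    
pickle.dump(d,open("c0.pkl","wb"))
import numpy as np
cv2.imwrite("pics/top.png",cv2.cvtColor(d["top"]["frame"],cv2.COLOR_RGB2BGR))
cv2.imwrite("pics/scene.png",cv2.cvtColor(d["scene"]["frame"],cv2.COLOR_RGB2BGR))
s=r.observe();print(s["clock"],s["position"],s["orientation"],s["gripper_width"])
E
```

```text
scene [[449.51785076961585, 0.0, 317.2306884594713], [0.0, 449.51785076961585, 245.8312687839669], [0.0, 0.0, 1.0]] [-0.02380666  0.          0.          0.          0.        ] [[0.702, -0.712, -0.023, -0.235], [-0.496, -0.465, -0.733, 0.234], [0.511, 0.526, -0.679, 0.859], [0.0, 0.0, 0.0, 1.0]]
top [[612.3266315315299, 0.0, 319.39975939811535], [0.0, 612.3266315315299, 235.82526162079537], [0.0, 0.0, 1.0]] [-0.10373215  0.          0.          0.          0.        ] [[0.018, -1.0, 0.001, 0.014], [-0.993, -0.018, -0.118, 0.35], [0.118, 0.001, -0.993, 1.269], [0.0, 0.0, 0.0, 1.0]]
wrist [[384.4785756954753, 0.0, 323.5628065405202], [0.0, 384.4785756954753, 235.41126100279982], [0.0, 0.0, 1.0]] [-0.08503105  0.          0.          0.          0.        ] [[0.294, -0.956, -0.001, -0.649], [-0.917, -0.282, 0.28, -0.028], [-0.268, -0.081, -0.96, 0.391], [0.0, 0.0, 0.0, 1.0]]
0.15 [ 0.19129395 -0.62069052  0.16824133] [[ 9.55687739e-01  2.94382261e-01 -1.71210125e-04]
 [ 2.94382200e-01 -9.55686715e-01  1.42269080e-03]
 [ 2.55191691e-04 -1.41004936e-03 -9.99998973e-01]] 0.09401967790830029
```

View pics/top.png

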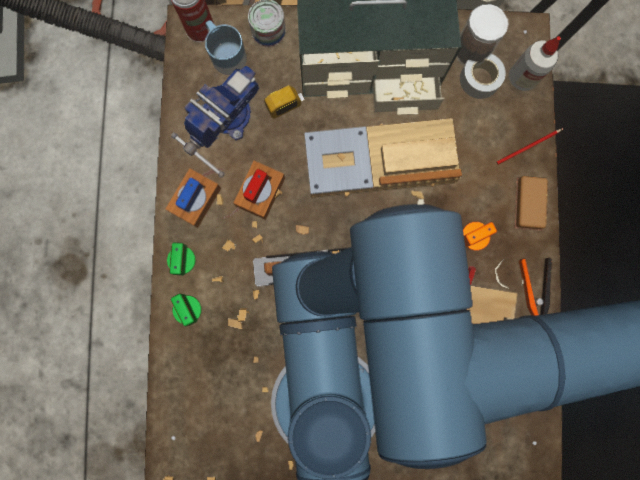

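View pics/scene.png

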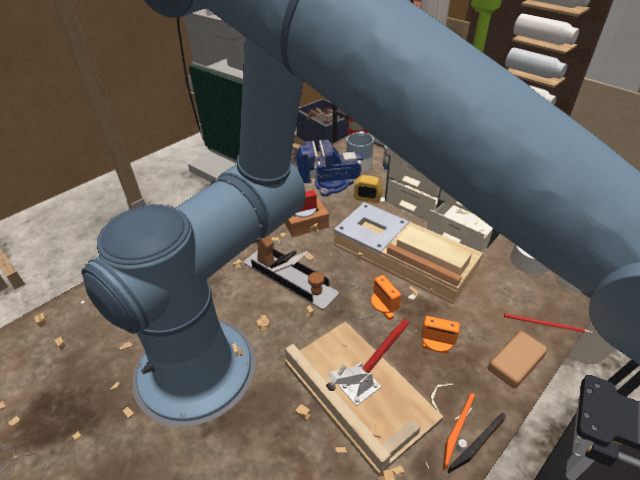

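The top view has the red stop at about (257,186) in its holder, the blue stop at (189,194) and the slot at (338,160). The green look-alikes are at (180,258) and (186,309), the orange one at (478,235). The red bar on a steel collar in a wooden holder fits the description; I'll measure it and confirm with one crop.

```bash
cat > h.py <<'E'
import numpy as np,cv2
def ray(c,px,z):
    K,E=np.array(c["camera_matrix"]),np.array(c["extrinsics"])
    u=cv2.undistortPoints(np.array(px,float).reshape(-1,1,2),K,np.array(c["dist"])).reshape(-1,2)
    R,t=E[:3,:3],E[:3,3]; o=-R.T@t; d=np.c_[u,np.ones(len(u))]@R
    return o+d*((z-o[2])/d[:,2])[:,None]
def big(m,roi):
    x0,y0,x1,y1=roi; k=np.zeros(m.shape,np.uint8); k[y0:y1,x0:x1]=m[y0:y1,x0:x1]
    cs,_=cv2.findContours(k,cv2.RETR_EXTERNAL,cv2.CHAIN_APPROX_NONE)
    return max(cs,key=cv2.contourArea)
def rect(c,cnt,z):
    w=ray(c,cnt.reshape(-1,2),z)[:,:2]*1000
    (ce,s,a)=cv2.minAreaRect(w.astype(np.float32))
    if s[0]<s[1]: s=s[::-1]; a+=90
    return np.round(ce,1),np.round(s,1),round((a+90)%180-90,1)
E
python3 - <<'E'
from h import *
import pickle
c=pickle.load(open("c0.pkl","rb"))["top"]; f=c["frame"]; h=cv2.cvtColor(f,cv2.COLOR_RGB2HSV); H,S,V=cv2.split(h)
print("cam",-(c["extrinsics"][:3,:3].T@c["extrinsics"][:3,3]))
red=(((H<6)|(H>172))&(S>170)&(V>70)).astype(np.uint8)*255
b=big(red,(230,155,290,220)); print("red",rect(c,b,.095),cv2.boundingRect(b))
blue=((H>100)&(H<130)&(S>150)).astype(np.uint8)*255
b=big(blue,(165,170,220,230)); print("blue",rect(c,b,.095),cv2.boundingRect(b))
wood=((H>8)&(H<35)&(S>60)).astype(np.uint8)*255
b=big(wood,(315,145,362,175)); print("slot",rect(c,b,.054),cv2.boundingRect(b))
pl=((S<70)&(V>110)).astype(np.uint8)*255
b=big(pl,(298,120,375,200)); print("plate",rect(c,b,.054),cv2.boundingRect(b))
a=cv2.cvtColor(f[110:230,160:380],cv2.COLOR_RGB2BGR)
cv2.imwrite("pics/crop.png",cv2.resize(a,None,fx=3.6,fy=3.6,interpolation=cv2.INTER_CUBIC))
E
```

```text
cam [0.1979659  0.01951423 1.30137955]
red (array([441.4, 151.9]), array([64.5, 25.4]), -24.5) (244, 169, 23, 32)
blue (array([422.9, 288.7]), array([60.4, 20.5]), -26.0) (177, 179, 22, 30)
slot (array([507.1, -15.3]), array([64.3, 27.9]), -83.1) (323, 152, 31, 16)
plate (array([508.4, -14.7]), array([133.5, 133.4]), -82.9) (304, 126, 70, 68)
```

View pics/crop.png

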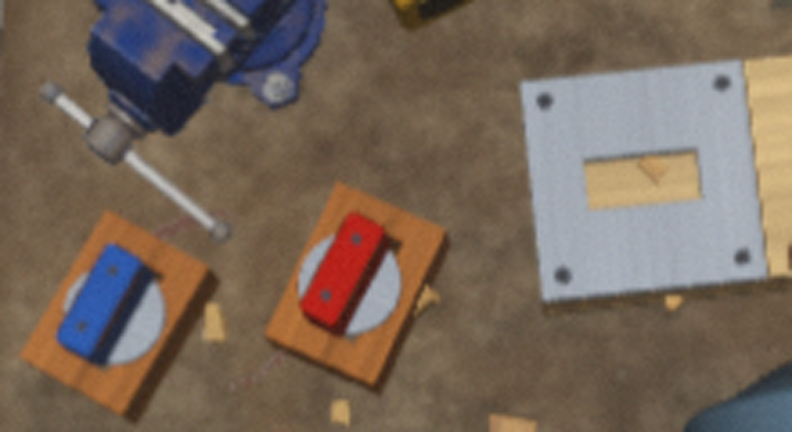

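The crop confirms it: the red bar lies at about (342,270), on a steel collar in its wooden holder. The blue stop is at (103,302) and the slot at (642,180). I'm setting off via a raised waypoint.

move_arm:
  increments:
    - {"jaw":1,"translation":[0,0,-0.2],"yaw":0}
    - {"jaw":1,"translation":[0.1,-0.08,-0.28],"yaw":-0.1}
    - {"jaw":1,"translation":[0.893,-0.693,-0.28],"yaw":-1}
    - {"jaw":1,"translation":[0.893,-0.693,-0.28],"yaw":-1}
    - {"jaw":1,"translation":[0.893,-0.693,-0.28],"yaw":-1}
    - {"jaw":1,"translation":[0.893,-0.693,-0.28],"yaw":-1}
    - {"jaw":1,"translation":[0.893,-0.693,-0.28],"yaw":-1}
    - {"jaw":1,"translation":[0.893,-0.693,-0.28],"yaw":-1}
    - {"jaw":1,"translation":[0.893,-0.693,-0.28],"yaw":-1}
    - {"jaw":1,"translation":[0.893,-0.693,-0.28],"yaw":-1}
    - {"jaw":1,"translation":[0.893,-0.693,-0.28],"yaw":-1}
    - {"jaw":1,"translation":[0.893,-0.693,-0.28],"yaw":-1}

```text
clock: 1.35
position: [0.4522, -0.2489, 0.2811]
orientation: [[0.219, 0.976, 0.0], [0.976, -0.219, 0.0], [0.0, 0.0, -1.0]]
force: [0.2, -0.7, 0.2]
gripper_width: 0.0938
finger_force: 0.0
```

move_arm:
  increments:
    - {"jaw":1,"translation":[0.972,-0.246,0],"yaw":-1}
    - {"jaw":1,"translation":[0.972,-0.246,0],"yaw":-1}
    - {"jaw":1,"translation":[0.972,-0.246,0],"yaw":-1}
    - {"jaw":1,"translation":[0.972,-0.246,0],"yaw":-1}
    - {"jaw":1,"translation":[0.972,-0.246,0],"yaw":-1}
    - {"jaw":1,"translation":[0.972,-0.246,0],"yaw":-1}
    - {"jaw":1,"translation":[0.972,-0.246,0],"yaw":-1}
    - {"jaw":1,"translation":[0.972,-0.246,0],"yaw":-1}
    - {"jaw":1,"translation":[0.972,-0.246,0.1],"yaw":-1}
    - {"jaw":1,"translation":[0.972,-0.246,0.15],"yaw":-1}
    - {"jaw":1,"translation":[0.972,-0.246,0.15],"yaw":-1}

```text
clock: 2.45
position: [0.4397, 0.1491, 0.2174]
orientation: [[-0.733, 0.681, -0.007], [0.681, 0.733, -0.001], [0.005, -0.006, -1.0]]
force: [0.9, -0.0, -1.2]
gripper_width: 0.0937
finger_force: 0.0
```

move_arm:
  increments:
    - {"jaw":1,"translation":[0,0,0],"yaw":-0.15}
    - {"jaw":1,"translation":[0,0,0],"yaw":-0.303}
    - {"jaw":1,"translation":[0,0,0],"yaw":-0.303}
    - {"jaw":1,"translation":[0,0,0],"yaw":-0.303}

```text
clock: 2.85
position: [0.4426, 0.1491, 0.2221]
orientation: [[-0.907, 0.421, 0.002], [0.421, 0.907, -0.0], [-0.001, 0.001, -1.0]]
force: [0.2, 0.9, 0.2]
gripper_width: 0.094
finger_force: 0.0
```

Run:
```python
from h import *
from plant import r
s=r.observe(); print(s["clock"],s["position"],np.degrees(np.arctan2(s["orientation"][1][0],s["orientation"][0][0])),s["q"])
c=r.read_camera("wrist"); f=c["frame"]; H,S,V=cv2.split(cv2.cvtColor(f,cv2.COLOR_RGB2HSV))
red=(((H<6)|(H>172))&(S>170)&(V>70)).astype(np.uint8)*255
b=big(red,(0,0,640,480)); print("red",rect(c,b,.095),cv2.boundingRect(b))
cv2.imwrite("pics/w1.png",cv2.cvtColor(f,cv2.COLOR_RGB2BGR))
```

```text
2.85 [0.44262834 0.14907308 0.22209273] 155.07385464074562 [ 8.14692215e-02 -2.45192851e-01  1.95110461e+00 -1.34193494e-04
  1.43411035e+00 -1.05426609e+00]
red (array([465.4, 142.2]), array([6.5, 4.5]), 79.7) (323, 238, 8, 6)
```

View pics/w1.png

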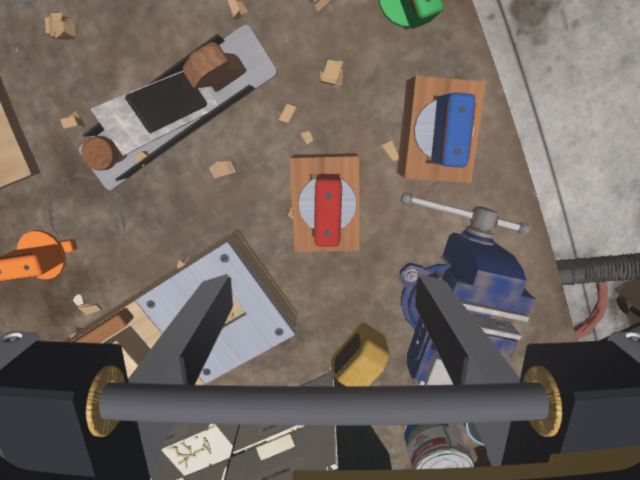

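The red bar sits at about (328,211) in the wrist view, aligned with the tool. The vise handle's end at (405,198) is close to where a finger would come down, so I'll check its height and narrow the opening.

Run:
```python
from h import *
from plant import r
import pickle
t=pickle.load(open("c0.pkl","rb"))["top"]
c=r.read_camera("wrist"); f=c["frame"]; H,S,V=cv2.split(cv2.cvtColor(f,cv2.COLOR_RGB2HSV))
red=(((H<8)|(H>170))&(S>120)&(V>60)).astype(np.uint8)*255
b=big(red,(290,150,365,260)); print("red",rect(c,b,.095),cv2.boundingRect(b))
P=lambda c:np.array(c["extrinsics"])[:3]
un=lambda c,p:cv2.undistortPoints(np.array(p,float).reshape(-1,1,2),c["camera_matrix"],c["dist"]).reshape(-1,2).T
w=[(406,198),(411,272),(525,229),(328,211)]; q=[(221.5,174),(238,136),(173,136),(255.5,184.5)]
X=cv2.triangulatePoints(P(c),P(t),un(c,w),un(t,q)); print((X[:3]/X[3]).T.round(3))
m=((S<70)&(V>110)).astype(np.uint8)*255
b=big(m,(60,220,300,370))
wood=((H>8)&(H<35)&(S>60)).astype(np.uint8)*255
pickle.dump(c,open("w1.pkl","wb"))
```

```text
red (array([439.6, 154.5]), array([67.3, 23.4]), -26.0) (314, 174, 27, 73)
[[0.482 0.235 0.008]
 [0.57  0.205 0.002]
 [0.552 0.332 0.057]
 [0.446 0.153 0.072]]
```

move_arm:
  increments:
    - {"jaw":0.15,"translation":[0.009,0.007,0],"yaw":0}
    - {"jaw":0.15,"translation":[0.009,0.007,0.1],"yaw":0}
    - {"jaw":0.15,"translation":[0.009,0.007,0.2],"yaw":0}
    - {"jaw":0.15,"translation":[0.009,0.007,0.28],"yaw":0}
    - {"jaw":0.15,"translation":[0.009,0.007,0.34],"yaw":0}
    - {"jaw":0.15,"translation":[0.009,0.007,0.38],"yaw":0}
    - {"jaw":0.15,"translation":[0.009,0.007,0.405],"yaw":0}
    - {"jaw":0.15,"translation":[0.009,0.007,0.405],"yaw":0}
    - {"jaw":-0.3,"translation":[0.009,0.007,0.405],"yaw":0}
    - {"jaw":-1,"translation":[0.009,0.007,0.405],"yaw":0}
    - {"jaw":-1,"translation":[0.009,0.007,0.405],"yaw":0}
    - {"jaw":-1,"translation":[0.009,0.007,0.405],"yaw":0}
  squeeze: 30

```text
clock: 4.15
position: [0.4403, 0.1539, 0.0597]
orientation: [[-0.908, 0.418, 0.001], [0.418, 0.908, 0.0], [-0.001, 0.001, -1.0]]
force: [-0.2, -0.5, -0.0]
gripper_width: 0.0256
finger_force: 0.0
```

move_arm:
  increments:
    - {"jaw":-1,"translation":[0,0,0],"yaw":0}
    - {"jaw":-1,"translation":[0,0,0],"yaw":0}

```text
clock: 4.35
position: [0.4398, 0.1539, 0.0592]
orientation: [[-0.908, 0.418, 0.0], [0.418, 0.908, 0.0], [-0.0, 0.0, -1.0]]
force: [-0.1, -0.2, -0.5]
gripper_width: 0.0096
finger_force: 0.0
```

The fingers closed to 9.6 mm, so they missed the 24 mm bar. I'll look at why.

Run:
```python
from h import *
from plant import r
a=r.read_camera("wrist")["frame"]; b=r.read_camera("top")["frame"][130:250,180:340]
b=cv2.resize(b,(640,480))
s=r.observe();print(s["gripper_width"],s["finger_force"],s["position"])
cv2.imwrite("pics/m.png",cv2.cvtColor(cv2.resize(np.hstack([a,b]),(800,300),interpolation=cv2.INTER_AREA),cv2.COLOR_RGB2BGR))
```

```text
0.0017257292486776887 0.0 [0.43977843 0.15387448 0.05910995]
```

View pics/m.png

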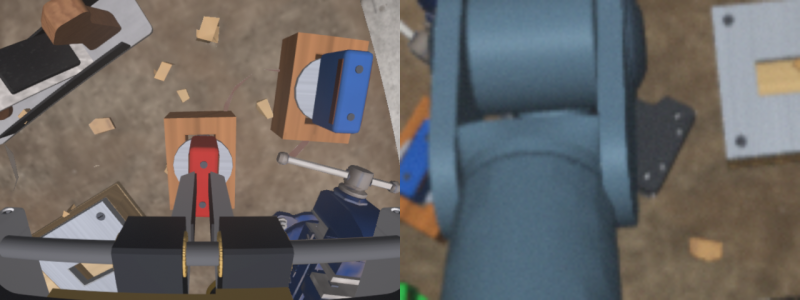

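Run:
```python
from h import *
from plant import r
a=r.read_camera("wrist")["frame"][220:420,220:440]
s=r.observe();print(s["clock"],s["gripper_width"],s["finger_force"],s["position"],s["force"])
cv2.imwrite("pics/m2.png",cv2.cvtColor(cv2.resize(a,None,fx=2.5,fy=2.5),cv2.COLOR_RGB2BGR))
```

```text
4.5 0.0006869593561450823 0.0 [0.4397589  0.15385135 0.0590725 ] [-0.70813883  0.18807923 -0.52316617]
```

View pics/m2.png

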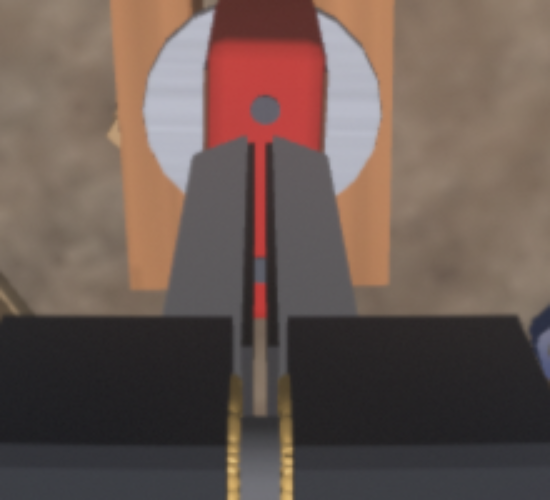

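The fingers show shut in front of the bar, with its holes at crop (265,109) and (262,268). So either the bar is lower or the tool higher than the readings say. I'll check with geometry from the two wrist views.

Run:
```python
from h import *
from plant import r
import pickle
w=pickle.load(open("w1.pkl","rb")); t=pickle.load(open("c0.pkl","rb"))["top"]
c=r.read_camera("wrist"); pickle.dump(c,open("w2.pkl","wb"))
s=r.observe(); R=np.array(s["orientation"]);p=np.array(s["position"])
E=c["extrinsics"]; cam=-E[:3,:3].T@E[:3,3]; print("cam in tool",(R.T@(cam-p)).round(4),cam.round(3), "w1 cam",(-w["extrinsics"][:3,:3].T@w["extrinsics"][:3,3]).round(3))
pr=lambda c,X:cv2.projectPoints(np.array([X]),cv2.Rodrigues(c["extrinsics"][:3,:3])[0],c["extrinsics"][:3,3],c["camera_matrix"],c["dist"])[0].ravel().round(1)
print("tcp px",pr(c,p))
def holes(c,roi):
    x0,y0,x1,y1=roi; g=c["frame"][y0:y1,x0:x1].astype(int); 
    H,S,V=cv2.split(cv2.cvtColor(c["frame"][y0:y1,x0:x1],cv2.COLOR_RGB2HSV))
    m=((S<110)).astype(np.uint8); n,l,st,ce=cv2.connectedComponentsWithStats(m)
    return [(ce[i]+[x0,y0]).round(1).tolist()+[int(st[i,4])] for i in range(1,n) if st[i,4]>3]
print(holes(w,(319,182,337,242)),holes(c,(312,250,340,275)))
for z in(.095,.085,.075,.06,.05):
    print(z,(ray(c,[(326,263.6),(324.8,327)],z)*1000).round(1).tolist(),(ray(w,[(328.3,195),(327.5,234)],z)*1000).round(1).tolist())
print("q",np.array(s["q"]).round(3))
```

```text
cam in tool [ 0.0827 -0.     -0.2147] [0.365 0.188 0.274] w1 cam [0.367 0.184 0.436]
tcp px [323.3 266.3]
[[327.9, 195.1, 35], [326.7, 233.6, 29]] [[325.6, 263.6, 112]]
0.095 [[426.4, 161.4, 95.0], [458.4, 146.1, 95.0]] [[426.7, 161.6, 95.0], [459.6, 145.6, 95.0]]
0.085 [[429.9, 159.9, 85.0], [463.7, 143.7, 85.0]] [[428.4, 160.9, 85.0], [462.3, 144.5, 85.0]]
0.075 [[433.3, 158.4, 75.0], [468.9, 141.3, 75.0]] [[430.2, 160.3, 75.0], [465.0, 143.4, 75.0]]
0.06 [[438.5, 156.2, 60.0], [476.8, 137.8, 60.0]] [[432.8, 159.3, 60.0], [469.1, 141.7, 60.0]]
0.05 [[442.0, 154.6, 50.0], [482.0, 135.4, 50.0]] [[434.6, 158.6, 50.0], [471.8, 140.6, 50.0]]
q [ 0.092 -0.059  2.101 -0.     1.1   -1.047]
```

Both wrist views put the bar top at 95 mm, as expected. The fingertips show at row 277 in both, although the reported TCP projects to row 266, so the real tips lie about 32 mm short of it. That is why the fingers shut above the bar. I'll open, go about 20 mm lower, and close again while watching the force.

move_arm:
  increments:
    - {"jaw":0.7,"translation":[0,0,0],"yaw":0}
    - {"jaw":0.7,"translation":[0,0,0],"yaw":0}
    - {"jaw":0.7,"translation":[0,0,0],"yaw":0}
    - {"jaw":0.7,"translation":[0,0,0],"yaw":0}
    - {"jaw":0.7,"translation":[0,0,0],"yaw":0}
    - {"jaw":0.7,"translation":[0,0,0.015],"yaw":0}
    - {"jaw":0.7,"translation":[0,0,0.03],"yaw":0}
    - {"jaw":0.7,"translation":[0,0,0.045],"yaw":0}
    - {"jaw":0.7,"translation":[0,0,0.045],"yaw":0}

```text
clock: 5.45
position: [0.4386, 0.1537, 0.0397]
orientation: [[-0.908, 0.418, -0.003], [0.418, 0.908, -0.0], [0.002, -0.001, -1.0]]
force: [0.4, 0.3, -0.2]
gripper_width: 0.069
finger_force: 0.0
```

move_arm:
  increments:
    - {"jaw":-1,"translation":[0,0,0],"yaw":0}
    - {"jaw":-1,"translation":[0,0,0],"yaw":0}
    - {"jaw":-1,"translation":[0,0,0],"yaw":0}
    - {"jaw":-1,"translation":[0,0,0],"yaw":0}
    - {"jaw":-1,"translation":[0,0,0],"yaw":0}
    - {"jaw":-1,"translation":[0,0,0],"yaw":0}
  squeeze: 30

```text
clock: 6.05
position: [0.4398, 0.1539, 0.0412]
orientation: [[-0.908, 0.418, 0.0], [0.418, 0.908, 0.0], [-0.0, 0.0, -1.0]]
force: [1.0, 0.4, -0.3]
gripper_width: 0.0281
finger_force: 0.0
```

move_arm:
  increments:
    - {"jaw":-1,"translation":[0,0,0],"yaw":0}
    - {"jaw":-1,"translation":[0,0,0],"yaw":0}

```text
clock: 6.25
position: [0.4399, 0.154, 0.0411]
orientation: [[-0.909, 0.418, 0.0], [0.418, 0.909, 0.0], [-0.0, 0.0, -1.0]]
force: [0.3, 0.7, 1.2]
gripper_width: 0.0237
finger_force: 29.9
```

Gripped: 23.7 mm opening at 30 N. Lifting straight up, then across to above the slot, turning into line with it.

move_arm:
  increments:
    - {"jaw":-1,"translation":[0,0,-0.04],"yaw":0}
    - {"jaw":-1,"translation":[0,0,-0.1],"yaw":0}
    - {"jaw":-1,"translation":[0,0,-0.17],"yaw":0}
    - {"jaw":-1,"translation":[0,0,-0.24],"yaw":0}
    - {"jaw":-1,"translation":[0,0,-0.27],"yaw":0}
    - {"jaw":-1,"translation":[-0.04,-0.04,-0.27],"yaw":0.1}
    - {"jaw":-1,"translation":[-0.1,-0.1,-0.27],"yaw":0.22}
    - {"jaw":-1,"translation":[-0.16,-0.15,-0.27],"yaw":0.34}
    - {"jaw":-1,"translation":[-0.22,-0.21,-0.27],"yaw":0.46}
    - {"jaw":-1,"translation":[-0.27,-0.26,-0.27],"yaw":0.58}
    - {"jaw":-1,"translation":[-0.31,-0.295,-0.27],"yaw":0.7}
    - {"jaw":-1,"translation":[-0.33,-0.313,-0.27],"yaw":0.82}
  squeeze: 50

```text
clock: 7.45
position: [0.5068, -0.0166, 0.1473]
orientation: [[-0.27, 0.963, -0.003], [0.963, 0.27, 0.0], [0.001, -0.003, -1.0]]
force: [-0.2, 1.3, -4.0]
gripper_width: 0.0234
finger_force: 49.9
```

move_arm:
  increments:
    - {"jaw":-1,"translation":[0,0,0],"yaw":0.1}
    - {"jaw":-1,"translation":[0,0,0],"yaw":0.15}
    - {"jaw":-1,"translation":[0,0,0],"yaw":0.15}
    - {"jaw":-1,"translation":[0,0,0],"yaw":0.15}

```text
clock: 7.85
position: [0.5066, -0.0149, 0.1479]
orientation: [[-0.125, 0.992, -0.002], [0.992, 0.125, 0.0], [0.001, -0.002, -1.0]]
force: [0.8, 0.2, -4.0]
gripper_width: 0.0238
finger_force: 49.9
```

Run:
```python
from h import *
from plant import r
s=r.observe(); print(s["clock"],s["position"],np.degrees(np.arctan2(s["orientation"][1][0],s["orientation"][0][0])),s["gripper_width"],s["finger_force"],s["force"],np.round(s["q"],2))
c=r.read_camera("wrist"); f=c["frame"]
import pickle; pickle.dump(c,open("w3.pkl","wb"))
cv2.imwrite("pics/w3.png",cv2.cvtColor(f,cv2.COLOR_RGB2BGR))
```

```text
7.85 [ 0.506561   -0.01486419  0.14786461] 97.1665233554912 0.02381768786791852 49.88209426403046 [ 0.79355782  0.19737564 -4.03356744] [-0.25 -0.07  1.94 -0.    1.28 -0.38]
```

View pics/w3.png

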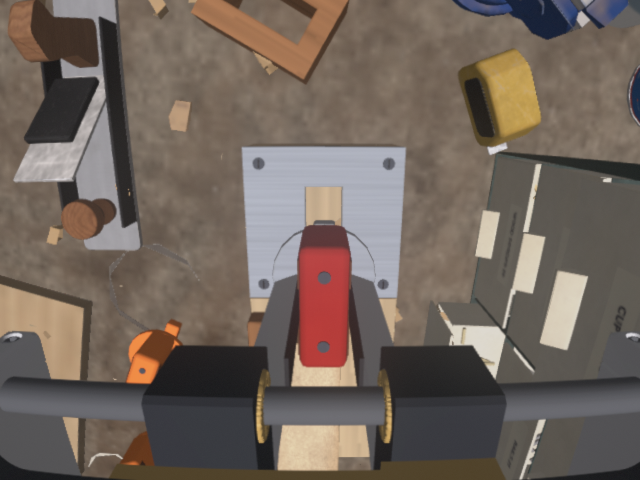

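The wrist view shows the stop held upright, bar at about (324,295), with plate screws at (259,164), (389,164), (264,284) and (383,284). Slot end at (323,187), in line with the bar. Computing the offset.

Run:
```python
from h import *
import pickle
c=pickle.load(open("w3.pkl","rb"))
P=ray(c,[(259,163.5),(389,163.5),(263.5,284),(383,284)],.054)*1000; print(P.round(1).tolist(),P.mean(0))
d=P[0]-P[2]; print(np.degrees(np.arctan2(d[1],d[0])))
H,S,V=cv2.split(cv2.cvtColor(c["frame"],cv2.COLOR_RGB2HSV))
h=ray(c,[(323.5,277.5),(323,346.5)],.2017)*1000; print("holes",h.round(1).tolist(),h.mean(0))
w=ray(c,[(304,187),(342,187)],.054)*1000; print("slot +y end",w.round(1).tolist())
```

```text
[[449.2, 30.0, 54.0], [552.0, 42.9, 54.0], [461.2, -73.2, 54.0], [564.6, -60.3, 54.0]] [506.73867592 -15.15687417  54.        ]
96.64039827654281
holes [[504.8, 0.5, 201.7], [509.0, -35.1, 201.7]] [506.86963637 -17.29961661 201.7       ]
slot +y end [[486.9, 15.6, 54.0], [517.4, 19.4, 54.0]]
```

move_arm:
  increments:
    - {"jaw":-1,"translation":[0.005,0,0],"yaw":0}
    - {"jaw":-1,"translation":[0.005,0,0.05],"yaw":0}
    - {"jaw":-1,"translation":[0.005,0,0.09],"yaw":0}
    - {"jaw":-1,"translation":[0.005,0,0.12],"yaw":0}
    - {"jaw":-1,"translation":[0.005,0,0.145],"yaw":0}
    - {"jaw":-1,"translation":[0.005,0,0.165],"yaw":0}
    - {"jaw":-1,"translation":[0.005,0,0.185],"yaw":0}
    - {"jaw":-1,"translation":[0.005,0,0.205],"yaw":0}
    - {"jaw":-1,"translation":[0.005,0,0.22],"yaw":0}
    - {"jaw":-1,"translation":[0.005,0,0.235],"yaw":0}
    - {"jaw":-1,"translation":[0.005,0,0.235],"yaw":0}

```text
clock: 9.0
position: [0.5065, -0.0129, 0.0542]
orientation: [[-0.124, 0.992, -0.002], [0.992, 0.124, 0.0], [0.001, -0.002, -1.0]]
force: [-0.5, 0.2, -3.6]
gripper_width: 0.0237
finger_force: 49.9
```

move_arm:
  increments:
    - {"jaw":-1,"translation":[0,0,0.0025],"yaw":0}
    - {"jaw":-1,"translation":[0,0,0.005],"yaw":0}
    - {"jaw":-1,"translation":[0,0,0.0075],"yaw":0}
    - {"jaw":-1,"translation":[0,0,0.01],"yaw":0}
    - {"jaw":-1,"translation":[0,0,0.01],"yaw":0}

```text
clock: 9.5
position: [0.507, -0.0131, 0.051]
orientation: [[-0.124, 0.992, -0.0], [0.992, 0.124, 0.0], [0.0, -0.0, -1.0]]
force: [0.1, 0.4, -4.3]
gripper_width: 0.0238
finger_force: 49.9
```

move_arm:
  increments:
    - {"jaw":-1,"translation":[0,0,0.0025],"yaw":0}
    - {"jaw":-1,"translation":[0,0,0.004],"yaw":0}
    - {"jaw":-1,"translation":[0,0,0.004],"yaw":0}
    - {"jaw":-1,"translation":[0,0,0.004],"yaw":0}

```text
clock: 9.9
position: [0.5074, -0.0131, 0.0501]
orientation: [[-0.124, 0.992, 0.0], [0.992, 0.124, -0.0], [-0.0, 0.0, -1.0]]
force: [-2.5, 0.8, 4.0]
gripper_width: 0.0233
finger_force: 49.9
```

The collar is down: vertical force went from -4 to +4 N at the expected height. Now the quarter turn.

move_arm:
  increments:
    - {"jaw":-1,"translation":[0,0,0],"yaw":-0.1}
    - {"jaw":-1,"translation":[0,0,0],"yaw":-0.2}
    - {"jaw":-1,"translation":[0,0,0],"yaw":-0.3}
    - {"jaw":-1,"translation":[0,0,0],"yaw":-0.4}
    - {"jaw":-1,"translation":[0,0,0],"yaw":-0.5}
    - {"jaw":-1,"translation":[0,0,0],"yaw":-0.6}
    - {"jaw":-1,"translation":[0,0,0],"yaw":-0.7}
    - {"jaw":-1,"translation":[0,0,0],"yaw":-0.75}
    - {"jaw":-1,"translation":[0,0,0],"yaw":-0.75}

```text
clock: 10.8
position: [0.5081, -0.0135, 0.0502]
orientation: [[-0.789, 0.614, 0.002], [0.614, 0.789, -0.001], [-0.002, 0.001, -1.0]]
force: [-0.6, -0.6, 1.5]
gripper_width: 0.0238
finger_force: 49.9
```

move_arm:
  increments:
    - {"jaw":-1,"translation":[0,0,0],"yaw":-0.1}
    - {"jaw":-1,"translation":[0,0,0],"yaw":-0.2}
    - {"jaw":-1,"translation":[0,0,0],"yaw":-0.3}
    - {"jaw":-1,"translation":[0,0,0],"yaw":-0.4}
    - {"jaw":-1,"translation":[0,0,0],"yaw":-0.5}
    - {"jaw":-1,"translation":[0,0,0],"yaw":-0.6}
    - {"jaw":-1,"translation":[0,0,0],"yaw":-0.7}
    - {"jaw":-1,"translation":[0,0,0],"yaw":-0.745}
    - {"jaw":-1,"translation":[0,0,0],"yaw":-0.745}
    - {"jaw":-1,"translation":[0,0,0],"yaw":-0.745}

```text
clock: 11.8
position: [0.5083, -0.0133, 0.0502]
orientation: [[-0.993, -0.117, 0.003], [-0.117, 0.993, -0.001], [-0.002, -0.001, -1.0]]
force: [1.3, -1.4, 1.4]
gripper_width: 0.0235
finger_force: 49.9
```

Tool at 186.7°, slot at 96.7°, so the bar is square across. Releasing and rising.

move_arm:
  increments:
    - {"jaw":0.1,"translation":[0,0,0],"yaw":0}
    - {"jaw":0.1,"translation":[0,0,0],"yaw":0}
    - {"jaw":0.1,"translation":[0,0,0],"yaw":0}
    - {"jaw":0.1,"translation":[0,0,0],"yaw":0}
    - {"jaw":0.1,"translation":[0,0,-0.03],"yaw":0}
    - {"jaw":0.1,"translation":[0,0,-0.09],"yaw":0}
    - {"jaw":0.1,"translation":[0,0,-0.17],"yaw":0}
    - {"jaw":0.1,"translation":[0,0,-0.25],"yaw":0}
    - {"jaw":0.1,"translation":[0,0,-0.35],"yaw":0}
    - {"jaw":0.1,"translation":[0,0,-0.4],"yaw":0}
    - {"jaw":0.1,"translation":[0,0,-0.4],"yaw":0}

```text
clock: 12.9
position: [0.5094, -0.0136, 0.2141]
orientation: [[-0.993, -0.118, 0.008], [-0.118, 0.993, -0.002], [-0.008, -0.003, -1.0]]
force: [0.5, -0.6, -0.2]
gripper_width: 0.0517
finger_force: 0.0
```

Run:
```python
from h import *
from plant import r
s=r.observe(); print(s["clock"],s["position"],s["gripper_width"],s["force"])
c=r.read_camera("wrist"); f=c["frame"]
H,S,V=cv2.split(cv2.cvtColor(f,cv2.COLOR_RGB2HSV))
red=(((H<8)|(H>170))&(S>120)&(V>60)).astype(np.uint8)*255
b=big(red,(250,130,400,300)); print("red",rect(c,b,.104),cv2.boundingRect(b))
cv2.imwrite("pics/end.png",cv2.cvtColor(f,cv2.COLOR_RGB2BGR))
```

```text
12.9 [ 0.50943249 -0.01359289  0.21414452] 0.05165860371849687 [ 0.5188383  -0.55263745 -0.22266655]
red (array([509.6, -13. ]), array([61.2, 21.8]), 6.3) (312, 185, 26, 69)
```

View pics/end.png

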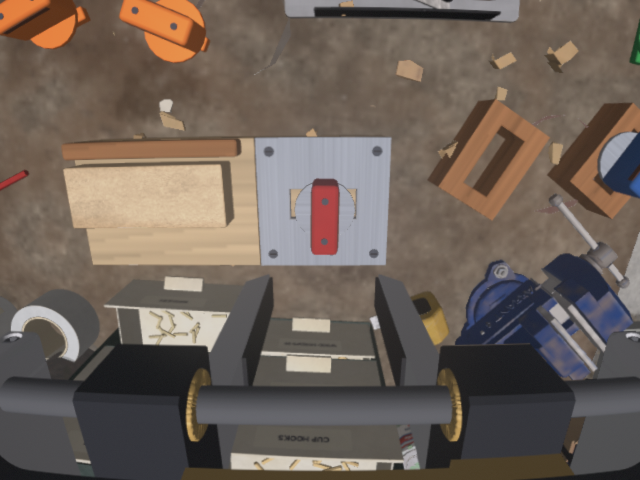

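The red stop at (325,217) stands square across the slot, measured at 6.3° against about 6.7° for exactly square. Its collar is flat on the plate and the gripper is clear. The board at (150,195) and the blue stop at (625,165) look undisturbed.

```bash
python3 -c "
from plant import r
print(r.hand_in())"
```

```text
the job is handed in; nothing more can be done
None
```

The red stop is in the slot with its collar on the plate, turned square across the slot and let go; the blue stop and board were left alone, and the job was handed in at about 13 s (no verdict was returned).

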